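# Set the drying cabinet's door ajar on the third hole of its stay

## Robot

A 6-joint arm with a two-finger parallel gripper is mounted at the origin on a cart in front of the work surface, level with it; the furniture and walls round the work are solid. World frame = base frame: x ahead of the robot, y to its left, z up, the work surface at z = 0. Lengths are in m, angles in rad, forces in N, time in s.
With the tool pointing down it reaches from about 0.35 to 0.975 m from the base axis. Payload 4.9 kg.
Tool frame: the origin (TCP) lies on the centre line of the jaws, within the pads' length; the fingertips stand 14 mm ahead of it and the grasp point (between the pads) lies 5 mm behind it (manip.nose_length is the distance from the TCP to the fingertips, in m); z points along the fingers, y is the line along which they close (so a half turn about z gives the same grasp; the last joint's range is limited). The gripper opens to 85 mm and grips with 20 to 120 N. Pads are 22 mm wide; open, the fingers measure 114 mm over their backs; the gripper's body (76 mm by 85 mm) begins 54 mm behind the grasp point. The pads swing forward as they close: fully open they stand 13 mm farther back than shut.
Start: joints at [1.019, 0.053, 1.613, -0, 1.476, -0.119], TCP at [0.262, 0.567, 0.245] pointing down, gripper open.
Joint ranges: [-3.01, 3.01], [-1.01, 2.22], [0.06, 2.58], [-1.02, 4.17], [0.09, 2.62], [-3.14, 3.14]. Speed limits (rad/s): [2.57, 2.57, 3.14, 3.14, 3.14, 3.14].

## Interface

Orientations are given as a unit quaternion [w, x, y, z].
In Python, from plant import manip, imaging gives the robot as it stands.
- The arm moves only by the tool play_rows, never from a script. Its argument "commands" is a list of rows, each a list of 6 numbers: the shift along the tool's x, y, z in mm, then the turn, a rotation vector about the tool's x, y, z in degrees. A call has 1 to 5 rows; each row shifts and turns the commanded pose from where the row before left it, along the tool's axes as they then stand; what a row does not reach is not made up. A row lasts 1/12 s, in which the tool goes at most 41.7 mm and 7.16 degrees, less where a joint would pass 70% of its speed; a pose out of reach is approached as far as the arm can. A call is refused whole if a number of a shift passes 41.7 or a number of a turn 7.16, either way. A call with a gripper value outside its range is refused whole. "hand" is the finger opening in mm, from 0 to 85.4, set as the call begins (left out, the last holds). The fingers move at their own pace and stop on an object; the grip force is fixed at half the most. Time passes only in rows, so rows that do not move let the fingers close. It gives the time, the measured TCP pose, the force, the opening and the grip force at its end, in the units of the state.
- manip.state(): the state, without advancing time (a new reading comes with each control period).
- imaging.grab_frame(name): name is "scene" or "top" or "wrist"; returns a dict with "image" (384x512x3 uint8, red, green, blue), "fx", "fy", "cx", "cy" (pixels), "R" (3x3) and "t" (3): a world point X has camera coordinates R X + t; the wrist camera has in their place "mount" (4x4, takes a point from camera to tool coordinates, whose origin is the TCP and whose axes are the flange's). Camera axes: x right, y down, z forward; pixel columns grow to the right and rows downward; lengths in m; the calibration is good to about 2 mm. A picture is of the moment at which its call begins: read the wrist's pose just before it. There is no depth.
- manip.job_done(): hands the job in; it is judged then, once.
The state is a dict: "time": time; "joint_pos": joint angles; "joint_vel": joint speeds; "joint_efforts": joint torques, N m; "tool_pos": TCP position; "tool_rot": TCP orientation; "contact_force": force on the tool from outside, world axes, zero at the start; "ft_torque": the same for the moment, N m; "gripper_width": opening from 0.0 (shut) to 1.0 (fully open); "grasp_force": force on a finger pad.
Only numpy, scipy, OpenCV 4.12 (cv2) and the standard library are available. Lean on these libraries where they do the work, as an engineer would, in place of code of your own. Each camera call takes 0.05 s, during which the arm holds its last target. There are 200 camera calls.

## Task

The washed sherds in the drying cabinet should dry slowly, with the door held ajar by its stay. Swing the hook latch on the roof well clear of the door's stud and leave it so, then open the door until the brass stay arm's third hole from the door end (the second from the knob) can be lowered over the fixed peg on the roof, and leave it there with the arm lying flat. Do not disturb the loose things beside the cabinet.

Things in the scene. Friction and masses are not known exactly. Their poses are not given: they have to be found in the camera images.
- drying_cabinet: White bench-top drying cabinet, 320 wide (y) x 220 deep (x) x 170 high, fixed. Origin: centre of its underside; +x points from front to back, +y to the door's hinge side, z up. Its framed clear door (313 x 154 x 16) hangs on the front (-x), top edge at z 168. Roof flat; all fittings on it end below z 216. In this frame (mm): hinge line (-129, 155), peg (-64, -30), latch pivot (-75, -140).
- door (a joint): Door angle in rad about the vertical hinge line at its left (own +y) front edge: 0 shut, grows to 1.2 as the free edge swings out to the cabinet's front (-x). Stiff hinge (about 0.12 N m): it stays where it is left.
- door_hinge (a point): Point on the door's vertical hinge line, at roof height (z 170).
- latch (a joint): Angle (rad) of the steel hook latch about its upright pivot on the roof near the door's free edge. Near 0 its claw stands in front of the 10 mm stud on the door's top edge and blocks the door; it grows, anticlockwise from above, to a stop at 1.25. The claw passes the stud at about 0.35. Light friction (0.03 N m); it stays where it is left.
- latch_knob (a point): Middle of the black knob on the latch's tail: upright round knob 18 across, from z 182 to 211 (this point z 197), 45 from the pivot on the side away from the claw; the steel tail under it is 5 thick. Turning the latch open moves it from the cabinet's rear (+x) towards +y.
- latch_pivot (a point): On the latch's pivot axis, at the height of the knob's middle.
- stay_swing (a joint): Swing (rad) of the brass stay arm about the upright pin on the door's top edge, relative to the door: 0 points square to the door over the roof, positive towards the hinge side. The arm's heading, anticlockwise from the cabinet's +x, is stay_swing minus door. Turns freely, +-1.3. It starts at 0.5 to 0.9 with the door shut, lying loose over the roof beside the peg.
- stay_lift (a joint): Lift of the stay arm about the level pin at its door end, in rad: 0 lies flat (underside 8 above the roof), up to 0.9. Falls back by its own weight (arm 0.16 kg).
- stay_pivot (a point): Where the stay arm's swing and lift axes cross, on the door's top edge, 185 from the hinge line along the door and 10 behind it, z 181. It moves with the door.
- stay_knob (a point): Middle of the black upright round knob at the stay arm's free end, 23 across, 30 high above the arm's bar (arm flat: z 184 to 214, this point 201). It is 212 from the pivot along the arm and 20 above the pivot's height. Lifting and pulling it moves the arm and, through the pivot, the door.
- hole_3 (a point): Centre of the third hole from the door end (second from the knob), at the arm's underside, 145 from the pivot along the arm and 3 below the pivot's height. The arm is a flat brass bar 26 wide, 6 thick, with four through holes of 15 in a row, 85, 115, 145 and 175 from the pivot.
- peg_tip (a point): Domed tip of the fixed steel peg on the roof: 10 across, z 196, that is 18 above the underside of a flat arm. Over it the raised arm must pass.
- masking_tape_roll: Cream masking tape roll lying flat, 95 across, 24 high (mm); loose on the table, not part of the job. Origin: centre of its underside.
- glue_bottle: Upright white glue bottle with orange cap, 38 across, 112 high (mm); loose on the table, not part of the job. Origin: centre of its underside.
- labels_a: Banded bundle of white label slips, 48x65x13 (mm); loose on the table, not part of the job. Origin: centre of its underside.
- flat_brush: Flat brush with wooden handle, 168 long (mm); loose on the table, not part of the job. Origin: centre of its underside.
- varnish_bottle: Small upright glass bottle with white cap, 30 across, 69 high (mm); loose on the table, not part of the job. Origin: centre of its underside.
- marker_bw: Black and white felt marker, 138 long (mm); loose on the table, not part of the job. Origin: centre of its underside.

How it is judged:
By the outcome, as a careful person would: the job done as asked, in the order asked, and still so for the second after the job is handed in, with the robot touching nothing.
It also fails if it takes over 56 s, if anything falls off the work surface, if the arm or the gripper's body presses on something with over 40 N, if the wrist force passes 120 N, or if a joint passes its speed limit or range.

## Working session

There is one attempt and no reset: what is moved stays moved. The work goes in short steps, Python scripts to look and compute and a tool call to move; the robot and the scene stay as the last step left them, time stands still between calls to the robot, and variables do not carry over. Pictures are saved under pics/ and viewed, at most 10 in all, crops included, and the job is handed in when it is done.

Besides the shell and the picture viewer there is one more tool, called after "Request:" by a JSON object that holds its "name" and its "arguments", one argument or row to a line. play_rows: Moves the arm, as the interface text tells. Its arguments: {"type":"object","properties":{"commands":{"type":"array","items":{"type":"array","items":{"type":"number"}}},"hand":{"type":"number"}},"required":["commands"]}

```bash
mkdir -p pics; ls; python3 - <<'E'
from plant import manip, imaging
import cv2, numpy as np
s=manip.state(); print(s)
for n in ("scene","top"):
    f=imaging.grab_frame(n); cv2.imwrite(f"pics/{n}0.png",cv2.resize(f["image"][:,:,::-1],(800,600),interpolation=cv2.INTER_CUBIC))
    cv2.imwrite(f"pics/raw_{n}0.png",f["image"][:,:,::-1])
    np.savez(f"{n}0.npz",**f); print(n,f["fx"],f["fy"],f["cx"],f["cy"],f["R"],f["t"], -np.array(f["R"]).T@f["t"])
E
```

```text
pics
{'time': 0.0, 'joint_pos': array([ 1.01898840e+00,  5.33583084e-02,  1.61428873e+00,  4.53098652e-06,
        1.47600235e+00, -1.19001000e-01]), 'joint_vel': array([ 0.00093248, -0.00229423,  0.00035112,  0.00101735,  0.00014034,
       -0.0005553 ]), 'joint_efforts': array([ 2.39480774e-03, -3.93650222e+01, -3.70191729e+01,  7.90890749e-05,
        6.76621363e-03,  1.64208154e-05]), 'tool_pos': array([0.26182401, 0.56686211, 0.24406524]), 'tool_rot': array([-3.40618543e-04,  2.14718466e-01,  9.76675444e-01, -9.70324030e-04]), 'contact_force': array([-0.31975382,  0.53969912, -0.17505005]), 'ft_torque': array([-0.07227757, -0.00723504, -0.04878283]), 'grasp_force': 0.0, 'gripper_width': 0.9986410127439505}
scene 439.2790266032741 439.2790266032741 256.1999279150477 191.68352446923828 [[ 0.8523642  -0.52293922 -0.0031386 ]
 [-0.37086439 -0.60023683 -0.70864332]
 [ 0.36869348  0.60518619 -0.70555992]] [-0.47468881  0.25753436  1.33901071] [ 0.00643355 -0.90400257  1.12576243]
top 381.8993624271142 381.8993624271142 257.1173339011829 197.7836173240803 [[-0.02029514 -0.99977388  0.0063478 ]
 [-0.99526366  0.01959904 -0.09521616]
 [ 0.09507022 -0.00825016 -0.99543638]] [-0.06260628  0.53478702  1.33191812] [ 0.40435774 -0.0620849   1.37715753]
```

View pics/scene0.png

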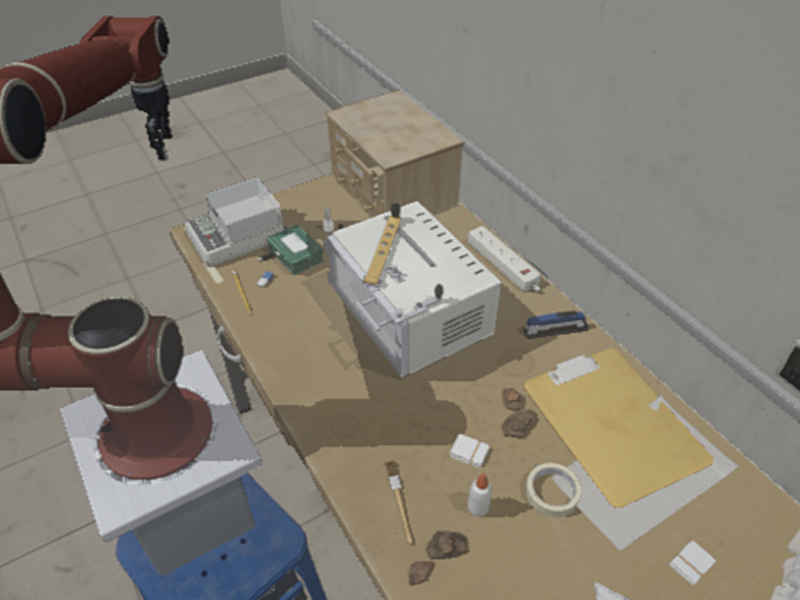

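View pics/top0.png

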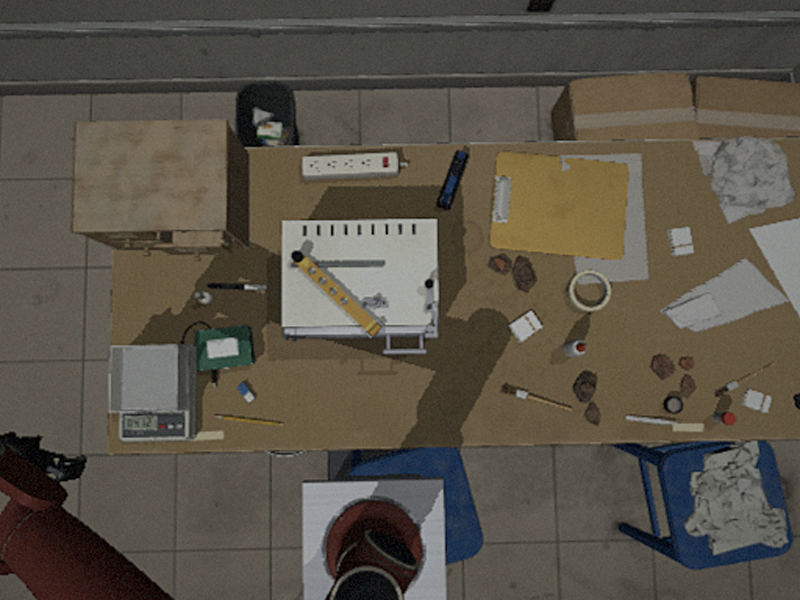

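The scene view shows the cabinet in the middle of the table. In the top view (800x600), the roof runs from about (282,219) to (437,326). The stay knob is near (297,257) and the brass pivot end near (373,328). The latch knob is at (429,285), the peg near (375,300), and the door's front edge at row 332. I'll measure these now.

```bash
cat > h.py <<'E'
import numpy as np, cv2
def load(n): return dict(np.load(n+".npz"))
def ray(f,u,v):
    d=f["R"].T@np.array([(u-f["cx"])/f["fx"],(v-f["cy"])/f["fy"],1.]); return -f["R"].T@f["t"], d
def onz(f,u,v,z):
    o,d=ray(f,u,v); return o+d*(z-o[2])/d[2]
def proj(f,X):
    c=f["R"]@np.asarray(X,float)+f["t"]; return np.array([f["fx"]*c[0]/c[2]+f["cx"],f["fy"]*c[1]/c[2]+f["cy"]])
def tri(f1,p1,f2,p2):
    o1,d1=ray(f1,*p1);o2,d2=ray(f2,*p2)
    s=np.linalg.lstsq(np.c_[d1,-d2],o2-o1,rcond=None)[0]
    a,b=o1+d1*s[0],o2+d2*s[1]; return (a+b)/2,np.linalg.norm(a-b)
E
python3 - <<'E'
from h import *
T=load("top0");S=load("scene0")
im=T["image"]; hsv=cv2.cvtColor(im,cv2.COLOR_RGB2HSV)
roi=np.zeros(im.shape[:2],np.uint8); roi[125:235,165:295]=1
def blobs(m,n,mn):
    c,_=cv2.findContours(m.astype(np.uint8),cv2.RETR_EXTERNAL,cv2.CHAIN_APPROX_NONE)
    for k in sorted(c,key=cv2.contourArea,reverse=True):
        if cv2.contourArea(k)>=mn:
            M=cv2.moments(k); print(n,cv2.contourArea(k),M["m10"]/M["m00"],M["m01"]/M["m00"],cv2.minAreaRect(k))
            yield k
w=(im.min(2)>140)&(hsv[...,1]<40)&(roi>0)
w=cv2.morphologyEx(w.astype(np.uint8),cv2.MORPH_CLOSE,np.ones((3,3)))
for k in blobs(w,"roof",500):
    hull=cv2.convexHull(k); print(cv2.approxPolyDP(hull,4,True)[:,0].tolist())
    r=cv2.boxPoints(cv2.minAreaRect(k)); print([onz(T,*p,.17).round(4).tolist() for p in r])
b=(hsv[...,1]>110)&(hsv[...,0]>12)&(hsv[...,0]<32)&(im[...,0]>130)&(roi>0); b[:155]=0;b[217:]=0
for k in blobs(b,"brass",30):
    r=cv2.boxPoints(cv2.minAreaRect(k)); print([onz(T,*p,.184).round(4).tolist() for p in r])
roi[:]=0; roi[150:205,181:281]=1
d=(im.max(2)<50)&(roi>0)
for k in blobs(d,"dark",6):
    M=cv2.moments(k);print(onz(T,M["m10"]/M["m00"],M["m01"]/M["m00"],.2))
im2=S["image"];h2=cv2.cvtColor(im2,cv2.COLOR_RGB2HSV)
d=(im2.max(2)<55); m=np.zeros_like(d); m[125:145,245:260]=1; m[178:195,273:290]=1
list(blobs(d&m,"sdark",6))
# crop
c1=cv2.resize(im[135:235,170:290],None,fx=5,fy=5,interpolation=cv2.INTER_CUBIC)
cv2.imwrite("pics/crop_top.png",c1[:,:,::-1])
E
```

```text
roof 5242.0 230.83988299631181 173.9801284497011 ((230.0, 176.5), (73.0, 98.0), 90.0)
[[279, 141], [278, 206], [269, 212], [182, 212], [181, 141]]
[[0.7112, 0.169, 0.17], [0.7053, -0.1464, 0.17], [0.4699, -0.1403, 0.17], [0.4761, 0.1693, 0.17]]
brass 419.5 215.2093762415574 187.8172427493047 ((215.05789184570312, 187.46890258789062), (61.72037124633789, 7.920330047607422), 43.31531524658203)
[[0.6132, 0.1384, 0.184], [0.6313, 0.1212, 0.184], [0.4943, -0.0186, 0.184], [0.4765, -0.0013, 0.184]]
dark 30.0 189.91666666666666 163.84444444444443 ((190.0, 164.0), (6.0, 6.0), 90.0)
[0.62724632 0.13559804 0.2       ]
dark 13.5 274.1728395061728 181.13580246913577 ((274.0, 181.0), (4.0, 4.0), 90.0)
[ 0.56774533 -0.12593648  0.2       ]
```

View pics/crop_top.png

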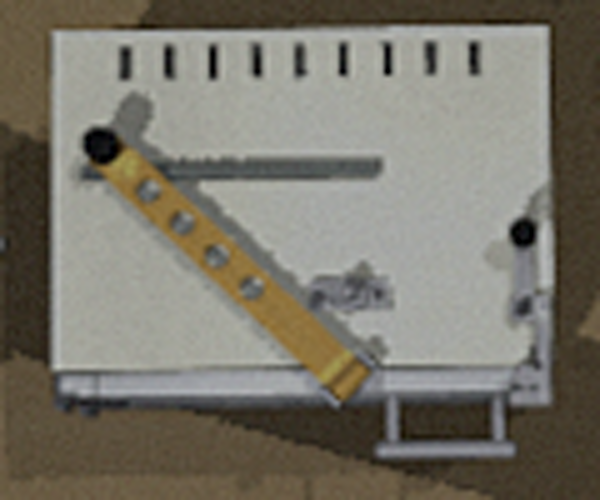

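The crop shows the arm running from its pivot at about (345,385) to the knob at (101,145), in 5x crop pixels with offset (170,135). The latch knob is at (523,231), its pivot at (522,305), and the peg fixture at about (365,285). The roof's back corners are (52,30) and (548,26), and its front edge is row ~369.

```bash
python3 - <<'E'
from h import *
T=load("top0");S=load("scene0")
P=lambda u,v,z:onz(T,170+u/5-.4,135+v/5-.4,z)
BL=P(52,30,.17);BR=P(548,26,.17);FL=P(53,369,.17)
lk=P(523,231,.211);lp=P(522,305,.19);sk=P(101,144,.214)
print(BL,BR,FL,lk,lp,sk)
A=[(110,160),(110,-160),(-110,160),(-75,-140)];B=[BL,BR,FL,lp]
# 2d rigid (Kabsch)
A=np.array(A)/1e3;B=np.array(B)[:,:2]
a,b=A.mean(0),B.mean(0);U,_,Vt=np.linalg.svd((A-a).T@(B-b));R=(U@Vt).T;t=b-R@a
print("yaw",np.degrees(np.arctan2(R[1,0],R[0,0])),"t",t,"res mm",((A@R.T+t-B)*1e3).round(1).tolist())
w=lambda x,y:R@np.array([x,y])/1e3+t
print("hinge",w(-129,155),"peg",w(-64,-30),"latchpivot",w(-75,-140),"staypivot",w(-119,-30))
sp=w(-119,-30);d=sk[:2]-sp;print("stay len",np.linalg.norm(d),"swing",np.arctan2(d[1],d[0])-np.arctan2(R[1,0],R[0,0]))
d=lk[:2]-w(-75,-140);print("latch len",np.linalg.norm(d),np.arctan2(d[1],d[0])-np.arctan2(R[1,0],R[0,0]))
# check in scene
c=S["image"][110:250,205:335];o=(205,110)
c=cv2.resize(c,None,fx=5,fy=5,interpolation=cv2.INTER_CUBIC)[:,:,::-1].copy()
for X in [(*w(110,160),.17),(*w(110,-160),.17),(*w(-110,160),.17),(*w(-110,-160),.17),(*w(-64,-30),.196),(*w(-75,-140),.19),(*lk[:2],.197),(*sk[:2],.199),(*sp,.181)]:
    p=(proj(S,X)-o)*5+2; cv2.drawMarker(c,tuple(int(i) for i in p),(0,0,255),cv2.MARKER_CROSS,14,1)
c=c[:600];cv2.imwrite("pics/crop_s.png",c)
np.savez("cab.npz",R=R,t=t)
E
```

```text
[0.70931567 0.17223037 0.17      ] [ 0.70596735 -0.14706992  0.17      ] [0.49071323 0.17183826 0.17      ] [ 0.56726049 -0.12544915  0.211     ] [ 0.52355402 -0.12481916  0.19      ] [0.62599069 0.13360124 0.214     ]
yaw -0.4224588743537569 t [0.59860094 0.01310954] res mm [[0.5, 0.1], [1.5, -0.6], [-0.9, 2.1], [-1.0, -1.5]]
hinge [0.4707473  0.16905647] peg [ 0.53438148 -0.01641776] latchpivot [ 0.52257073 -0.12633366] staypivot [ 0.47938298 -0.01601223]
stay len 0.209470788225182 swing 0.802918111036608
latch len 0.04469851346037328 0.0271631577932955
```

View pics/crop_s.png

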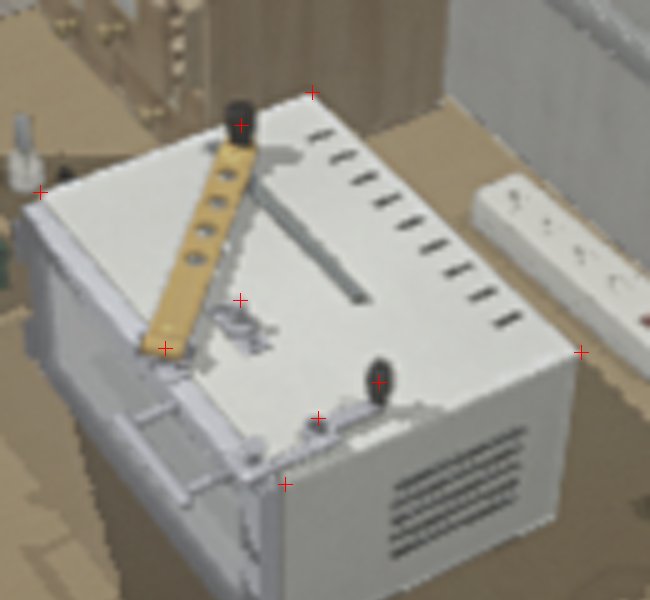

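The projected marks agree in both views. The cabinet is at about (0.599, 0.013) with yaw -0.4°, the stay swing is ≈0.80 and the latch ≈0.03. Next is a short row planner, then the latch.

```bash
cat > p.py <<'E'
import sys, json, numpy as np
from scipy.spatial.transform import Rotation as Ro, Slerp
from plant import manip
def rot(heading, pitch=0., arm=0.):
    """tool down with its y axis at heading (deg); pitched by pitch rad (arm-lift) about the level axis square to arm heading (deg)"""
    h=np.radians(heading); y=np.array([np.cos(h),np.sin(h),0]); z=np.array([0,0,-1.])
    R=Ro.from_matrix(np.c_[np.cross(y,z),y,z])
    a=np.radians(arm); ax=np.array([np.sin(a),-np.cos(a),0])   # lifts the arm's far end
    return Ro.from_rotvec(ax*pitch)*R
def now():
    s=manip.state(); q=s["tool_rot"]; return s["tool_pos"],Ro.from_quat([*q[1:],q[0]]),s
def plan(wps,p=None,R=None,dec=1):
    """wps: list of (pos,Rotation,nrows)"""
    if p is None: p,R,_=now()
    out=[]
    for P,Q,n in wps:
        P=np.array(P,float); sl=Slerp([0,1],Ro.concatenate([R,Q])); prev=(p,R)
        for i in range(1,n+1):
            pi,Ri=p+(P-p)*i/n,sl([i/n])[0]
            out.append([*(prev[1].inv().apply(pi-prev[0])*1e3),*np.degrees((prev[1].inv()*Ri).as_rotvec())]); prev=(pi,Ri)
        p,R=prev
    o=np.round(out,dec)+0.
    for i in range(0,len(o),5): print(json.dumps(o[i:i+5].tolist()))
    print("max",np.abs(o).max(0), np.linalg.norm(o[:,:3],axis=1).max())
E
python3 - <<'E'
from p import *
Q=rot(124); k=(.5675,-.1255)
plan([((.32,.43,.30),rot(80),5),((*k,.29),Q,16),((*k,.203),Q,4)])
E
```

```text
[[-22.0, -20.0, -11.1, 0.0, 0.0, -3.0], [-21.0, -21.1, -11.1, 0.0, 0.0, -3.0], [-19.9, -22.2, -11.1, 0.0, 0.0, -3.0], [-18.7, -23.2, -11.2, 0.0, 0.0, -3.0], [-17.5, -24.1, -11.2, 0.0, 0.0, -3.0]]
[[-21.3, -31.5, 0.6, 0.0, 0.0, -2.7], [-19.7, -32.5, 0.6, 0.0, 0.0, -2.7], [-18.1, -33.4, 0.6, 0.0, 0.0, -2.8], [-16.5, -34.2, 0.6, 0.0, 0.0, -2.7], [-14.9, -35.0, 0.6, 0.0, 0.0, -2.7]]
[[-13.2, -35.7, 0.6, 0.0, 0.0, -2.8], [-11.4, -36.2, 0.6, 0.0, 0.0, -2.7], [-9.7, -36.8, 0.6, 0.0, 0.0, -2.8], [-7.9, -37.2, 0.6, 0.0, 0.0, -2.8], [-6.1, -37.5, 0.6, 0.0, 0.0, -2.7]]
[[-4.3, -37.8, 0.6, 0.0, 0.0, -2.7], [-2.5, -37.9, 0.6, 0.0, 0.0, -2.8], [-0.7, -38.0, 0.6, 0.0, 0.0, -2.8], [1.2, -38.0, 0.6, 0.0, 0.0, -2.7], [3.0, -37.9, 0.6, 0.0, 0.0, -2.8]]
[[4.8, -37.7, 0.6, 0.0, 0.0, -2.8], [0.0, 0.0, 21.7, 0.0, 0.0, 0.0], [0.0, 0.0, 21.7, 0.0, 0.0, 0.0], [0.0, 0.0, 21.7, 0.0, 0.0, 0.0], [0.0, 0.0, 21.7, 0.0, 0.0, 0.0]]
max [22.  38.  21.7  0.   0.   3. ] 38.06691476860188
```

Request:
{"name": "play_rows", "arguments": {
  "commands": [
    [-22,-20,-11,0,0,-3],
    [-21,-21,-11,0,0,-3],
    [-20,-22,-11,0,0,-3],
    [-19,-23,-11,0,0,-3],
    [-17.5,-24,-11,0,0,-3]
  ],
  "hand": 45
}}

```text
time: 0.52
tool_pos: [0.3211, 0.4294, 0.3001]
tool_rot: [-0.0, 0.084, 0.996, -0.0]
contact_force: [0.1, 0.8, -0.8]
gripper_width: 0.526
grasp_force: 0.0
```

Request:
{"name": "play_rows", "arguments": {
  "commands": [
    [-21.5,-31.5,0.5,0,0,-2.75],
    [-19.5,-32.5,0.5,0,0,-2.75],
    [-18,-33.5,0.5,0,0,-2.75],
    [-16.5,-34,0.5,0,0,-2.75],
    [-15,-35,0.5,0,0,-2.75]
  ]
}}

```text
time: 0.93
tool_pos: [0.399, 0.2559, 0.2974]
tool_rot: [-0.0, -0.036, 0.999, -0.0]
contact_force: [0.2, 1.6, 0.0]
gripper_width: 0.529
grasp_force: 0.0
```

Request:
{"name": "play_rows", "arguments": {
  "commands": [
    [-13,-35.5,0.5,0,0,-2.75],
    [-11.5,-36,0.5,0,0,-2.75],
    [-9.5,-37,0.5,0,0,-2.75],
    [-8,-37,0.5,0,0,-2.75],
    [-6,-37.5,0.5,0,0,-2.75]
  ]
}}

```text
time: 1.35
tool_pos: [0.4767, 0.0828, 0.2949]
tool_rot: [-0.0, -0.155, 0.988, 0.0]
contact_force: [0.3, 0.2, 0.0]
gripper_width: 0.528
grasp_force: 0.0
```

Request:
{"name": "play_rows", "arguments": {
  "commands": [
    [-4.5,-38,0.5,0,0,-2.75],
    [-2.5,-38,0.5,0,0,-2.75],
    [-0.5,-38,0.5,0,0,-2.75],
    [1,-38,0.5,0,0,-2.75],
    [3,-38,0.5,0,0,-2.75]
  ]
}}

```text
time: 1.77
tool_pos: [0.555, -0.091, 0.2922]
tool_rot: [-0.0, -0.272, 0.962, 0.0]
contact_force: [0.4, 0.9, -0.3]
gripper_width: 0.527
grasp_force: 0.0
```

Request:
{"name": "play_rows", "arguments": {
  "commands": [
    [5,-37.5,0.5,0,0,-2.75],
    [0,0,0,0,0,0],
    [0,0,0,0,0,0]
  ]
}}

```text
time: 2.02
tool_pos: [0.5701, -0.1253, 0.291]
tool_rot: [-0.001, -0.293, 0.956, 0.001]
contact_force: [0.2, 0.5, -0.2]
gripper_width: 0.529
grasp_force: 0.0
```

```bash
python3 - <<'E'
from p import *
Q=rot(124);pv=np.array([.523,-.1255]);u=np.array([np.cos(np.radians(124)),np.sin(np.radians(124))])
K=lambda f:pv+.045*np.array([np.cos(f-.007),np.sin(f-.007)])
plan([((*K(.03),.291),Q,1),((*K(.03),.203),Q,4)])
print()
p=np.array([*K(.03),.203])
plan([((*(K(f)+.007*u),.203),Q,2) for f in (.05,.2,.35,.5,.65,.8,.95,1.1)],p,Q)
E
```

```text
[[1.3, 1.9, 0.0, 0.1, -0.1, 0.0], [0.0, 0.0, 22.0, 0.0, 0.0, 0.0], [0.0, 0.0, 22.0, 0.0, 0.0, 0.0], [0.0, 0.0, 22.0, 0.0, 0.0, 0.0], [0.0, 0.0, 22.0, 0.0, 0.0, 0.0]]
max [ 1.3  1.9 22.   0.1  0.1  0. ] 22.0

[[-0.2, 3.9, 0.0, 0.0, 0.0, 0.0], [-0.2, 3.9, 0.0, 0.0, 0.0, 0.0], [-1.5, 3.0, 0.0, 0.0, 0.0, 0.0], [-1.5, 3.0, 0.0, 0.0, 0.0, 0.0], [-1.1, 3.2, 0.0, 0.0, 0.0, 0.0]]
[[-1.1, 3.2, 0.0, 0.0, 0.0, 0.0], [-0.6, 3.3, 0.0, 0.0, 0.0, 0.0], [-0.6, 3.3, 0.0, 0.0, 0.0, 0.0], [-0.1, 3.4, 0.0, 0.0, 0.0, 0.0], [-0.1, 3.4, 0.0, 0.0, 0.0, 0.0]]
[[0.4, 3.3, 0.0, 0.0, 0.0, 0.0], [0.4, 3.3, 0.0, 0.0, 0.0, 0.0], [0.9, 3.2, 0.0, 0.0, 0.0, 0.0], [0.9, 3.2, 0.0, 0.0, 0.0, 0.0], [1.4, 3.1, 0.0, 0.0, 0.0, 0.0]]
[[1.4, 3.1, 0.0, 0.0, 0.0, 0.0]]
max [1.5 3.9 0.  0.  0.  0. ] 3.905124837953327
```

Request:
{"name": "play_rows", "arguments": {
  "commands": [
    [1.5,2,0,0,0,0],
    [0,0,22,0,0,0],
    [0,0,22,0,0,0],
    [0,0,22,0,0,0],
    [0,0,22,0,0,0]
  ]
}}

```text
time: 2.43
tool_pos: [0.5672, -0.1212, 0.2038]
tool_rot: [0.0, -0.295, 0.955, -0.0]
contact_force: [0.4, -0.1, -0.4]
gripper_width: 0.526
grasp_force: 0.0
```

Request:
{"name": "play_rows", "arguments": {
  "commands": [
    [0,0,0,0,0,0],
    [0,0,0,0,0,0],
    [0,0,0,0,0,0],
    [0,0,0,0,0,0]
  ],
  "hand": 30
}}

```text
time: 2.77
tool_pos: [0.5687, -0.1227, 0.2068]
tool_rot: [0.001, -0.294, 0.956, -0.001]
contact_force: [-0.2, -0.2, 0.1]
gripper_width: 0.354
grasp_force: 0.0
```

Request:
{"name": "play_rows", "arguments": {
  "commands": [
    [0,4,0,0,0,0],
    [0,4,0,0,0,0],
    [-1.5,3,0,0,0,0],
    [-1.5,3,0,0,0,0],
    [-1,3,0,0,0,0]
  ]
}}

```text
time: 3.18
tool_pos: [0.5615, -0.1062, 0.2047]
tool_rot: [0.0, -0.294, 0.956, -0.0]
contact_force: [0.3, 0.1, 1.2]
gripper_width: 0.349
grasp_force: 0.6
```

Request:
{"name": "play_rows", "arguments": {
  "commands": [
    [-1,3,0,0,0,0],
    [-0.5,3.5,0,0,0,0],
    [-0.5,3.5,0,0,0,0],
    [0,3.5,0,0,0,0],
    [0,3.5,0,0,0,0]
  ]
}}

```text
time: 3.6
tool_pos: [0.5532, -0.091, 0.204]
tool_rot: [-0.0, -0.294, 0.956, 0.0]
contact_force: [0.4, -0.7, -0.2]
gripper_width: 0.351
grasp_force: 0.5
```

Request:
{"name": "play_rows", "arguments": {
  "commands": [
    [0.5,3.5,0,0,0,0],
    [0.5,3.5,0,0,0,0],
    [1,3,0,0,0,0],
    [1,3,0,0,0,0],
    [1.5,3,0,0,0,0]
  ]
}}

```text
time: 4.02
tool_pos: [0.5405, -0.0805, 0.2042]
tool_rot: [-0.0, -0.294, 0.956, 0.0]
contact_force: [0.9, 0.2, 0.2]
gripper_width: 0.353
grasp_force: 0.4
```

Request:
{"name": "play_rows", "arguments": {
  "commands": [
    [1.5,3,0,0,0,0],
    [0,0,0,0,0,0],
    [0,0,0,0,0,0]
  ]
}}

```text
time: 4.27
tool_pos: [0.5376, -0.0789, 0.2042]
tool_rot: [-0.0, -0.294, 0.956, 0.0]
contact_force: [0.3, 0.7, 0.3]
gripper_width: 0.353
grasp_force: 0.0
```

```bash
python3 - <<'E'
from p import *; from h import *
from plant import imaging
p,R,s=now(); print(p,s["contact_force"],s["gripper_width"])
f=imaging.grab_frame("wrist"); np.savez("wrist1.npz",**f,p=p,M=R.as_matrix())
print(f["mount"],f["fx"],f["cx"],f["cy"])
cv2.imwrite("pics/wrist1.png",cv2.resize(f["image"][:,:,::-1],(800,600),interpolation=cv2.INTER_CUBIC))
E
```

```text
[ 0.5375831  -0.07890204  0.20421609] [0.33260611 0.69003878 0.25022625] 0.3526192112575582
[[-1.64166215e-05 -9.50989218e-01 -3.09224041e-01  7.87390787e-02]
 [ 9.99999634e-01 -2.80227008e-04  8.08721879e-04 -4.43989408e-04]
 [-8.55738715e-04 -3.09223914e-01  9.50988874e-01 -1.28988515e-01]
 [ 0.00000000e+00  0.00000000e+00  0.00000000e+00  1.00000000e+00]] 303.6075184114513 259.5933044290336 196.16252931218617
```

View pics/wrist1.png

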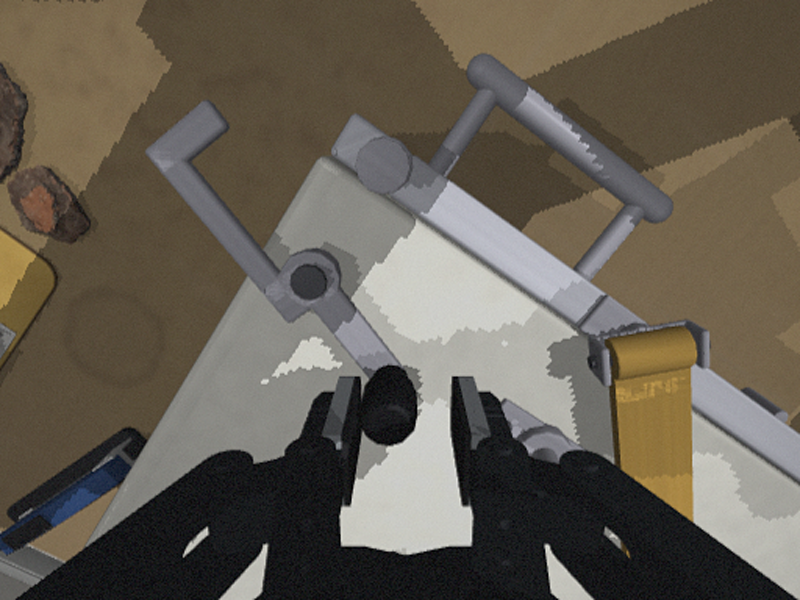

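The wrist view shows the latch knob at (390,405) between the fingers. The hook claw at (190,130) is swung far from the stud at (383,165), so the latch is clear. Next I'll rise and pause where the peg is visible.

```bash
python3 - <<'E'
from p import *
p,R,s=now()
plan([((*p[:2],.31),R,4),((.60,.03,.325),rot(135.6),6)])
E
```

```text
[[0.0, 0.0, -26.4, 0.0, 0.0, 0.0], [0.0, 0.0, -26.4, 0.0, 0.0, 0.0], [0.0, 0.0, -26.4, 0.0, 0.0, 0.0], [0.0, 0.0, -26.4, 0.0, 0.0, 0.0], [-18.8, 9.2, -2.5, 0.0, 0.0, -1.9]]
[[-19.1, 8.6, -2.5, 0.0, 0.0, -1.9], [-19.4, 7.9, -2.5, 0.0, 0.0, -1.9], [-19.6, 7.3, -2.5, 0.0, 0.0, -1.9], [-19.8, 6.6, -2.5, 0.0, 0.0, -1.9], [-20.1, 6.0, -2.5, 0.0, 0.0, -1.9]]
max [20.1  9.2 26.4  0.   0.   1.9] 26.4
```

Request:
{"name": "play_rows", "arguments": {
  "commands": [
    [0,-3,0,0,0,0],
    [0,0,-26.5,0,0,0],
    [0,0,-26.5,0,0,0],
    [0,0,-26.5,0,0,0],
    [0,0,-26.5,0,0,0]
  ]
}}

```text
time: 4.73
tool_pos: [0.5395, -0.0817, 0.3112]
tool_rot: [-0.0, -0.294, 0.956, 0.0]
contact_force: [0.6, 0.3, 0.5]
gripper_width: 0.354
grasp_force: 0.0
```

Request:
{"name": "play_rows", "arguments": {
  "commands": [
    [-19,9.5,-2.5,0,0,-2],
    [-19,9,-2.5,0,0,-2],
    [-19.5,8,-2.5,0,0,-2],
    [-19.5,7.5,-2.5,0,0,-2],
    [-20,7,-2.5,0,0,-2]
  ],
  "hand": 75
}}

```text
time: 5.15
tool_pos: [0.5912, 0.0113, 0.3229]
tool_rot: [-0.0, -0.377, 0.926, -0.0]
contact_force: [-0.3, -0.4, 0.7]
gripper_width: 0.879
grasp_force: 0.0
```

Request:
{"name": "play_rows", "arguments": {
  "commands": [
    [-20,6,-2.5,0,0,-2],
    [0,0,0,0,0,0],
    [0,0,0,0,0,0],
    [0,0,0,0,0,0]
  ]
}}

```text
time: 5.48
tool_pos: [0.6006, 0.0286, 0.325]
tool_rot: [-0.0, -0.392, 0.92, -0.0]
contact_force: [-0.3, -0.9, 0.4]
gripper_width: 0.878
grasp_force: 0.0
```

```bash
cat >> h.py <<'E'
def wristcam(n):
    f=load(n); m=f["mount"]; W=np.eye(4); W[:3,:3]=f["M"]; W[:3,3]=f["p"]; C=np.linalg.inv(W@m)
    f["R"],f["t"]=C[:3,:3],C[:3,3]; return f
E
python3 - <<'E'
from p import *; from h import *
from plant import imaging
p,R,s=now(); print(p,s["time"])
f=imaging.grab_frame("wrist"); np.savez("wrist2.npz",**f,p=p,M=R.as_matrix())
f=wristcam("wrist2"); im=cv2.resize(f["image"][:,:,::-1],(800,600),interpolation=cv2.INTER_CUBIC)
c=np.load("cab.npz");w=lambda x,y,z:np.r_[c["R"]@np.array([x,y])/1e3+c["t"],z]
for X in [w(-64,-30,.196),w(-75,-140,.19),w(-119,-30,.184),w(-110,-160,.17)]:
    q=proj(f,X)*800/512; print(q); cv2.drawMarker(im,tuple(int(i) for i in q),(0,0,255),cv2.MARKER_CROSS,14,1)
cv2.imwrite("pics/wrist2.png",im)
E
```

```text
[0.60060273 0.02855885 0.32498013] 5.4833
[438.30863962 153.4671365 ]
[298.39597103 -41.00677568]
[515.55667084  76.65159453]
[ 325.61021679 -118.20849251]
```

View pics/wrist2.png

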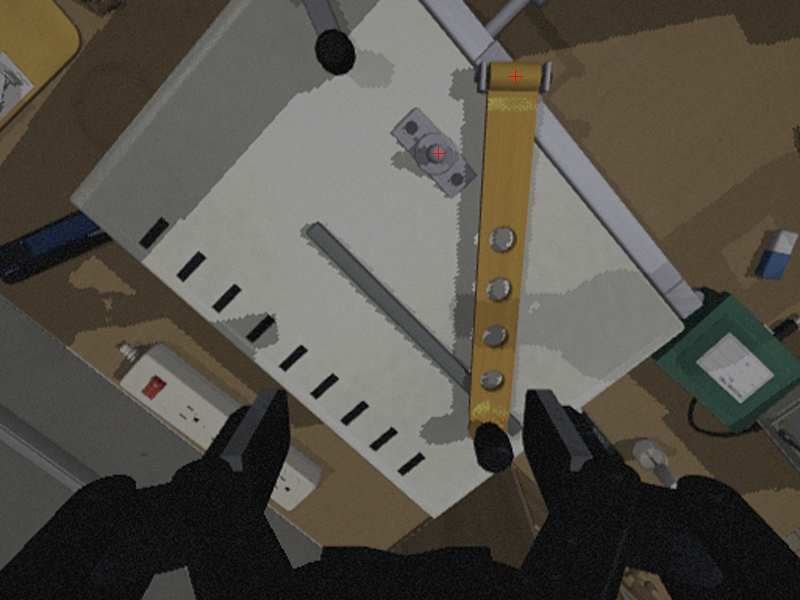

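The predicted peg (438,153) and stay-pivot (516,76) marks sit right on their features. The stay knob is at about (493,447), and the holes run from (503,239) to (491,380).

```bash
python3 - <<'E'
from p import *; from h import *
f=wristcam("wrist2"); k=512/800
sp=onz(f,516*k,76*k,.184); print("pivot",sp,"peg",onz(f,437*k,153*k,.196))
for u,v in [(503,239),(498,289),(495,336),(491,380)]:
    X=onz(f,u*k,v*k,.181); d=X-sp; print(X[:2],np.hypot(*d[:2]),np.degrees(np.arctan2(d[1],d[0])))
K=onz(f,493*k,447*k,.199); d=K-sp; print("knob",K,np.hypot(*d[:2]),np.degrees(np.arctan2(d[1],d[0])))
plan([((.6275,.134,.325),rot(135.6),4),((.6275,.134,.206),rot(135.6),5)])
E
```

```text
pivot [ 0.47902138 -0.01608945  0.184     ] peg [ 0.53471431 -0.0170562   0.196     ]
[0.53856594 0.04487937] 0.08522177770602817 45.67710551798567
[0.56016013 0.0658051 ] 0.11528319456800687 45.265610398217774
[0.58107549 0.08753461] 0.14544066855296808 45.43733140639138
[0.60248654 0.10868397] 0.17553362676776021 45.30195543896069
knob [0.62815839 0.13574559 0.199     ] 0.2128279270676084 45.51360698480367
[[-23.7, 13.4, 0.0, 0.0, 0.0, 0.1], [-23.7, 13.5, 0.0, 0.0, 0.0, 0.1], [-23.7, 13.5, 0.0, 0.0, 0.0, 0.1], [-23.6, 13.6, 0.0, 0.0, 0.0, 0.1], [0.0, 0.0, 23.8, 0.0, 0.0, 0.0]]
[[0.0, 0.0, 23.8, 0.0, 0.0, 0.0], [0.0, 0.0, 23.8, 0.0, 0.0, 0.0], [0.0, 0.0, 23.8, 0.0, 0.0, 0.0], [0.0, 0.0, 23.8, 0.0, 0.0, 0.0]]
max [23.7 13.6 23.8  0.   0.   0.1] 27.275263518433693
```

Request:
{"name": "play_rows", "arguments": {
  "commands": [
    [-24,13.5,0,0,0,0.2],
    [-24,13.5,0,0,0,0.2],
    [-24,13.5,0,0,0,0.2],
    [-24,13.5,0,0,0,0],
    [0,0,24.5,0,0,0]
  ]
}}

```text
time: 5.95
tool_pos: [0.6313, 0.1386, 0.3066]
tool_rot: [0.005, -0.389, 0.921, -0.001]
contact_force: [0.2, -0.3, 1.5]
gripper_width: 0.876
grasp_force: 0.0
```

Request:
{"name": "play_rows", "arguments": {
  "commands": [
    [0,0,24.5,0,0,0],
    [0,0,24.5,0,0,0],
    [0,0,24.5,0,0,0],
    [0,0,20,0,0,0],
    [0,0,0,0,0,0]
  ]
}}

```text
time: 6.37
tool_pos: [0.6256, 0.1342, 0.2011]
tool_rot: [-0.005, -0.387, 0.922, 0.001]
contact_force: [-0.1, -1.1, -0.8]
gripper_width: 0.876
grasp_force: 0.0
```

Request:
{"name": "play_rows", "arguments": {
  "commands": [
    [0,0,0,0,0,0],
    [0,0,0,0,0,0],
    [0,0,0,0,0,0]
  ]
}}

```text
time: 6.62
tool_pos: [0.63, 0.1353, 0.21]
tool_rot: [0.002, -0.387, 0.922, -0.001]
contact_force: [-0.6, -0.2, 0.7]
gripper_width: 0.875
grasp_force: 0.0
```

Request:
{"name": "play_rows", "arguments": {
  "commands": [
    [1,0,3,0,0,0],
    [0,0,2,0,0,0],
    [0,0,0,0,0,0],
    [0,0,0,0,0,0],
    [0,0,0,0,0,0]
  ]
}}

```text
time: 7.03
tool_pos: [0.6281, 0.1349, 0.2024]
tool_rot: [0.0, -0.388, 0.922, -0.0]
contact_force: [-0.3, -0.4, 0.4]
gripper_width: 0.878
grasp_force: 0.0
```

Request:
{"name": "play_rows", "arguments": {
  "commands": [
    [0,0,0,0,0,0],
    [0,0,0,0,0,0],
    [0,0,0,0,0,0],
    [0,0,0,0,0,0],
    [0,0,0,0,0,0]
  ],
  "hand": 18
}}

```text
time: 7.45
tool_pos: [0.6281, 0.1349, 0.2023]
tool_rot: [0.0, -0.388, 0.922, 0.0]
contact_force: [0.1, 0.4, 0.2]
gripper_width: 0.25
grasp_force: 58.6
```

Request:
{"name": "play_rows", "arguments": {
  "commands": [
    [0,0,0,0,0,0],
    [0,0,0,0,0,0]
  ]
}}

```text
time: 7.62
tool_pos: [0.6281, 0.1349, 0.2024]
tool_rot: [0.0, -0.388, 0.922, -0.0]
contact_force: [-0.6, -0.0, -0.1]
gripper_width: 0.247
grasp_force: 58.6
```

The knob is gripped firmly. Next I'll plan the coupled motion of lift, door and swing from the linkage.

```bash
cat > k.py <<'E'
from p import *
from scipy.optimize import brentq
c=np.load("cab.npz"); yaw=np.arctan2(c["R"][1,0],c["R"][0,0])
PEG=np.array([.5347,-.0168]); PIV0=np.array([.4791,-.0160])          # as seen by the wrist camera
H=PIV0+c["R"]@np.array([-.010,.185])                                  # hinge line
def piv(th):
    s,co=np.sin(th),np.cos(th); return H+c["R"]@np.array([-.185*s+.010*co,-.185*co-.010*s])
def bearing(th): d=PEG-piv(th); return np.hypot(*d),np.arctan2(d[1],d[0])
TH=brentq(lambda t:bearing(t)[0]-.145,.2,.8)
def pose(th,hd,al,r=.2121,z=.0214):
    """TCP pose for door th, arm world heading hd, lift al (rad)"""
    A=Ro.from_euler("z",hd)*Ro.from_euler("y",-al)
    return np.r_[piv(th),.181]+A.apply([r,0,z]), A*Ro.from_euler("z",-hd)*rot(np.degrees(hd)+90)
def rows(wps,p=None,R=None):
    """wps: poses, one per row; rounded to 0.5 mm, 0.1 deg with the error carried on"""
    if p is None: p,R,_=now()
    o=[]
    for P,Q in wps:
        a=np.round(R.inv().apply(P-p)*2e3)/2; b=np.round(np.degrees((R.inv()*Q).as_rotvec()),1)
        o.append([*a,*b]); p=p+R.apply(a/1e3); R=R*Ro.from_rotvec(np.radians(b))
    o=np.array(o)+0.
    for i in range(0,len(o),5): print(json.dumps(o[i:i+5].tolist()))
    print("max",np.abs(o).max(0)); return p,R
E
python3 - <<'E'
from k import *
print("TH",TH,"bearing",np.degrees(bearing(TH)[1]),piv(TH), pose(0,np.radians(45.35),0)[0])
h0=np.radians(45.35); h1=bearing(TH)[1]+np.radians(15)
W=[pose(0,h0,.22*i/6) for i in range(1,7)]
n=19
for i in range(1,n+1):
    t=TH*i/n; hd=h0+(h1-h0)*i/n; d,b=bearing(t); W.append(pose(t,hd,.22))
    if i%3==1: print("lat",round(d*np.sin(hd-b)*1e3))
rows(W)
E
```

```text
TH 0.49055827144051506 bearing -7.35273128911423 [0.39089232 0.00175673] [0.6281584 0.1348907 0.2024   ]
lat 42
lat 46
lat 48
lat 49
lat 47
lat 43
lat 38
[[1.0, 0.0, -8.0, 0.0, -2.1, 0.3], [1.0, 0.0, -7.5, 0.0, -2.1, 0.0], [0.5, 0.0, -8.0, 0.0, -2.1, 0.0], [1.0, 0.0, -7.5, 0.0, -2.1, 0.0], [1.0, 0.0, -8.0, 0.0, -2.1, 0.0]]
[[1.0, 0.0, -7.5, 0.0, -2.1, 0.0], [3.5, -4.0, -1.0, 0.4, 0.0, 1.9], [3.5, -3.5, -0.5, 0.5, 0.0, 1.9], [3.5, -4.0, -1.0, 0.4, 0.0, 2.0], [3.5, -3.5, -1.0, 0.4, 0.0, 1.9]]
[[4.0, -4.0, -0.5, 0.5, 0.0, 1.9], [3.5, -4.0, -1.0, 0.4, 0.0, 2.0], [3.5, -3.5, -0.5, 0.4, 0.0, 1.9], [4.0, -4.0, -1.0, 0.5, 0.0, 1.9], [3.5, -4.0, -1.0, 0.4, 0.0, 2.0]]
[[4.0, -4.0, -0.5, 0.4, 0.0, 1.9], [3.5, -4.0, -1.0, 0.5, 0.0, 2.0], [4.0, -4.0, -1.0, 0.4, 0.0, 1.9], [3.5, -4.5, -1.0, 0.4, 0.0, 1.9], [4.0, -4.0, -0.5, 0.5, 0.0, 2.0]]
[[4.0, -4.0, -1.0, 0.4, 0.0, 1.9], [4.0, -4.5, -1.0, 0.4, 0.0, 1.9], [4.0, -4.0, -0.5, 0.5, 0.0, 2.0], [3.5, -4.5, -1.0, 0.4, 0.0, 1.9], [4.0, -4.0, -1.0, 0.4, 0.0, 1.9]]
max [4.  4.5 8.  0.5 2.1 2. ]
```

Request:
{"name": "play_rows", "arguments": {
  "commands": [
    [1,0,-8,0,-2.1,0.3],
    [1,0,-7.5,0,-2.1,0],
    [0.5,0,-8,0,-2.1,0],
    [1,0,-7.5,0,-2.1,0],
    [1,0,-8,0,-2.1,0]
  ]
}}

```text
time: 8.03
tool_pos: [0.6226, 0.1294, 0.2406]
tool_rot: [0.085, -0.384, 0.919, 0.036]
contact_force: [0.0, -0.8, -2.0]
gripper_width: 0.247
grasp_force: 58.7
```

Request:
{"name": "play_rows", "arguments": {
  "commands": [
    [1,0,-7.5,0,-2.1,0],
    [0,0,0,0,0,0],
    [0,0,0,0,0,0],
    [0,0,0,0,0,0]
  ]
}}

```text
time: 8.37
tool_pos: [0.6212, 0.1279, 0.2474]
tool_rot: [0.101, -0.383, 0.917, 0.042]
contact_force: [1.1, -0.8, -1.5]
gripper_width: 0.246
grasp_force: 58.8
```

Lifted with low forces. Now I'll open the door along the plan.

Request:
{"name": "play_rows", "arguments": {
  "commands": [
    [3.5,-4,-1,0.4,0,1.9],
    [3.5,-3.5,-0.5,0.5,0,1.9],
    [3.5,-4,-1,0.4,0,2],
    [3.5,-3.5,-1,0.4,0,1.9],
    [4,-4,-0.5,0.5,0,1.9]
  ]
}}

```text
time: 8.78
tool_pos: [0.6202, 0.1018, 0.2474]
tool_rot: [0.104, -0.302, 0.947, 0.033]
contact_force: [1.5, 0.9, -0.3]
gripper_width: 0.25
grasp_force: 58.8
```

Request:
{"name": "play_rows", "arguments": {
  "commands": [
    [3.5,-4,-1,0.4,0,2],
    [3.5,-3.5,-0.5,0.4,0,1.9],
    [4,-4,-1,0.5,0,1.9],
    [3.5,-4,-1,0.4,0,2]
  ]
}}

```text
time: 9.12
tool_pos: [0.6157, 0.0806, 0.2473]
tool_rot: [0.106, -0.236, 0.966, 0.026]
contact_force: [-0.4, -1.3, -1.0]
gripper_width: 0.246
grasp_force: 58.8
```

Request:
{"name": "play_rows", "arguments": {
  "commands": [
    [4,-4,-0.5,0.4,0,1.9],
    [3.5,-4,-1,0.5,0,2],
    [4,-4,-1,0.4,0,1.9],
    [3.5,-4.5,-1,0.4,0,1.9],
    [4,-4,-0.5,0.5,0,2]
  ]
}}

```text
time: 9.53
tool_pos: [0.6062, 0.054, 0.2474]
tool_rot: [0.108, -0.151, 0.982, 0.016]
contact_force: [-0.1, -0.8, -0.5]
gripper_width: 0.247
grasp_force: 58.8
```

Request:
{"name": "play_rows", "arguments": {
  "commands": [
    [4,-4,-1,0.4,0,1.9],
    [4,-4.5,-1,0.4,0,1.9],
    [4,-4,-0.5,0.5,0,2],
    [3.5,-4.5,-1,0.4,0,1.9],
    [4,-4,-1,0.4,0,1.9]
  ]
}}

```text
time: 9.95
tool_pos: [0.5916, 0.0289, 0.2475]
tool_rot: [0.109, -0.066, 0.992, 0.007]
contact_force: [0.2, -0.6, -0.6]
gripper_width: 0.249
grasp_force: 58.8
```

Request:
{"name": "play_rows", "arguments": {
  "commands": [
    [0,0,0,0,0,0],
    [0,0,0,0,0,0],
    [0,0,0,0,0,0]
  ]
}}

```text
time: 10.2
tool_pos: [0.5913, 0.0292, 0.2474]
tool_rot: [0.109, -0.067, 0.992, 0.008]
contact_force: [-0.5, -1.1, -2.3]
gripper_width: 0.244
grasp_force: 58.8
```

```bash
python3 - <<'E'
from k import *; from h import *
from plant import imaging
p,R,s=now(); h1=bearing(TH)[1]+np.radians(15); t=pose(TH,h1,.22)
print(p,t[0],np.degrees((R.inv()*t[1]).as_rotvec()),s["contact_force"])
f=imaging.grab_frame("wrist"); np.savez("wrist3.npz",**f,p=p,M=R.as_matrix())
f=wristcam("wrist3"); im=cv2.resize(f["image"][:,:,::-1],(800,600),interpolation=cv2.INTER_CUBIC)
A=Ro.from_euler("z",h1)*Ro.from_euler("y",-.22); P=np.r_[piv(TH),.181]
for X in [[*PEG,.196],P]+[P+A.apply([d,0,.003]) for d in (.085,.115,.145,.175)]:
    q=proj(f,X)*800/512; print(q.round()); cv2.drawMarker(im,tuple(int(i) for i in q),(0,0,255),cv2.MARKER_CROSS,14,1)
cv2.imwrite("pics/wrist3.png",im)
E
```

```text
[0.59131996 0.02915766 0.24735159] [0.59141066 0.02867998 0.24817071] [ 0.04236434 -0.10709681  0.10964593] [-0.46768612 -1.05695423 -2.32551927]
[293. 173.]
[ 405. -504.]
[405. -41.]
[405.  84.]
[405. 193.]
[404. 289.]
```

View pics/wrist3.png

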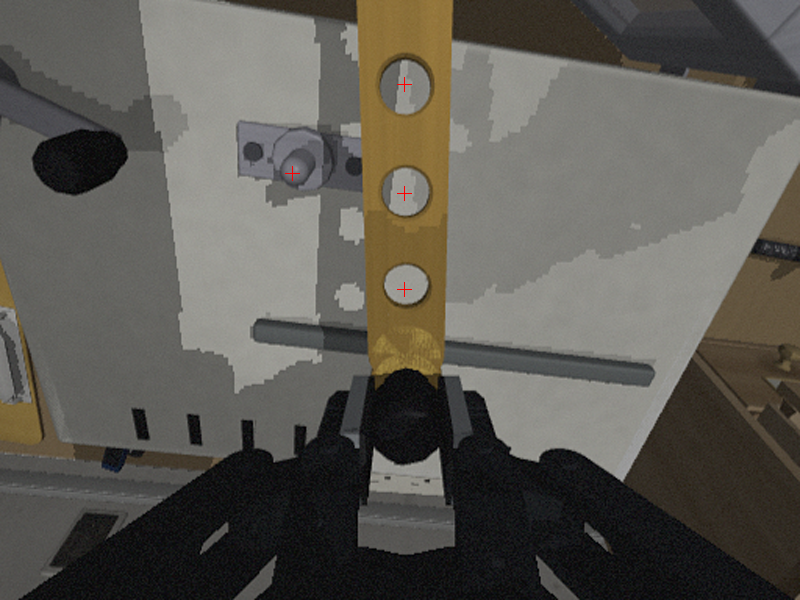

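The model matches the picture: the peg tip is at (294,172) and hole 3 at (405,191). I'll swing the arm over the peg, stop at lift 0.16 and check there, then lower.

```bash
python3 - <<'E'
from k import *
b=bearing(TH)[1]; W=[pose(TH,b+np.radians(15)*(1-i/8),.22) for i in range(1,9)]
W+=[pose(TH,b,.22-.06*i/3) for i in range(1,4)]
print(W[-1][0]); p,R=rows(W)
W=[pose(TH,b,.16-.16*i/10) for i in range(1,11)]; print(W[-1][0]); rows(W,p,R)
E
```

```text
[ 0.59518005 -0.02460426  0.23591806]
[[0.0, -7.0, -1.0, 0.4, -0.1, 1.9], [0.0, -6.5, 0.0, 0.5, 0.0, 1.9], [0.0, -7.0, 0.0, 0.4, 0.0, 1.8], [0.5, -6.5, 0.0, 0.4, 0.0, 1.8], [0.0, -6.5, 0.0, 0.4, 0.0, 1.9]]
[[0.0, -6.5, 0.0, 0.4, 0.0, 1.8], [0.0, -7.0, 0.0, 0.4, 0.0, 1.8], [0.0, -6.5, 0.0, 0.4, 0.0, 1.8], [0.0, 0.0, 4.5, 0.0, 1.2, 0.0], [-0.5, 0.0, 4.0, 0.0, 1.1, 0.0]]
[[-0.5, 0.0, 4.5, 0.0, 1.1, 0.0]]
max [0.5 7.  4.5 0.5 1.2 1.9]
[ 0.60124824 -0.02538729  0.2024    ]
[[-0.5, 0.0, 3.0, 0.0, 1.0, 0.0], [0.0, 0.0, 3.5, 0.0, 0.9, 0.0], [-0.5, 0.0, 3.5, 0.0, 0.9, 0.0], [0.0, 0.0, 3.5, 0.0, 0.9, 0.0], [-0.5, 0.0, 3.5, 0.0, 0.9, 0.0]]
[[-0.5, 0.0, 3.0, 0.0, 0.9, 0.0], [0.0, 0.0, 3.5, 0.0, 1.0, 0.0], [-0.5, 0.0, 3.5, 0.0, 0.9, 0.0], [-0.5, 0.0, 3.5, 0.0, 0.9, 0.0], [0.0, 0.0, 3.5, 0.0, 0.9, 0.0]]
max [0.5 0.  3.5 0.  1.  0. ]
```

Request:
{"name": "play_rows", "arguments": {
  "commands": [
    [0,-7,-1,0.4,-0.1,1.9],
    [0,-6.5,0,0.5,0,1.9],
    [0,-7,0,0.4,0,1.8],
    [0.5,-6.5,0,0.4,0,1.8],
    [0,-6.5,0,0.4,0,1.9]
  ]
}}

```text
time: 10.67
tool_pos: [0.5933, -0.005, 0.249]
tool_rot: [0.111, 0.017, 0.994, -0.002]
contact_force: [-1.1, -1.0, -2.3]
gripper_width: 0.246
grasp_force: 58.7
```

Request:
{"name": "play_rows", "arguments": {
  "commands": [
    [0,-6.5,0,0.4,0,1.8],
    [0,-7,0,0.4,0,1.8],
    [0,-6.5,0,0.4,0,1.8],
    [0,0,4.5,0,1.2,0],
    [-0.5,0,4,0,1.1,0]
  ]
}}

```text
time: 11.08
tool_pos: [0.5944, -0.0252, 0.241]
tool_rot: [0.09, 0.064, 0.994, -0.006]
contact_force: [0.7, -0.7, -0.2]
gripper_width: 0.245
grasp_force: 58.7
```

Request:
{"name": "play_rows", "arguments": {
  "commands": [
    [-0.5,0,4.5,0,1.1,0],
    [0,0,0,0,0,0],
    [0,0,0,0,0,0],
    [0,0,0,0,0,0]
  ]
}}

```text
time: 11.42
tool_pos: [0.5954, -0.0248, 0.2361]
tool_rot: [0.081, 0.064, 0.995, -0.005]
contact_force: [-0.5, -1.0, -1.5]
gripper_width: 0.247
grasp_force: 58.8
```

```bash
python3 - <<'E'
from k import *; from h import *
from plant import imaging
p,R,s=now(); b=bearing(TH)[1]; t=pose(TH,b,.16)
print(p,t[0],np.degrees((R.inv()*t[1]).as_rotvec()),s["contact_force"])
f=imaging.grab_frame("wrist"); np.savez("wrist4.npz",**f,p=p,M=R.as_matrix())
f=wristcam("wrist4"); im=cv2.resize(f["image"][:,:,::-1],(1600,1200),interpolation=cv2.INTER_CUBIC)[0:600,400:1200].copy()
A=Ro.from_euler("z",b)*Ro.from_euler("y",-.16); P=np.r_[piv(TH),.181]
for X in [[*PEG,.196]]+[P+A.apply([d,0,.003]) for d in (.115,.145,.175)]:
    q=proj(f,X)*1600/512-[400,0]; print(q.round()); cv2.drawMarker(im,tuple(int(i) for i in q),(0,0,255),cv2.MARKER_CROSS,14,1)
cv2.imwrite("pics/wrist4.png",im)
E
```

```text
[ 0.59536801 -0.02477887  0.23614407] [ 0.59518005 -0.02460426  0.23591806] [0.01994526 0.09148456 0.00703718] [-0.48340379 -1.02294678 -1.46616232]
[411. 381.]
[411. 165.]
[411. 383.]
[411. 574.]
```

View pics/wrist4.png

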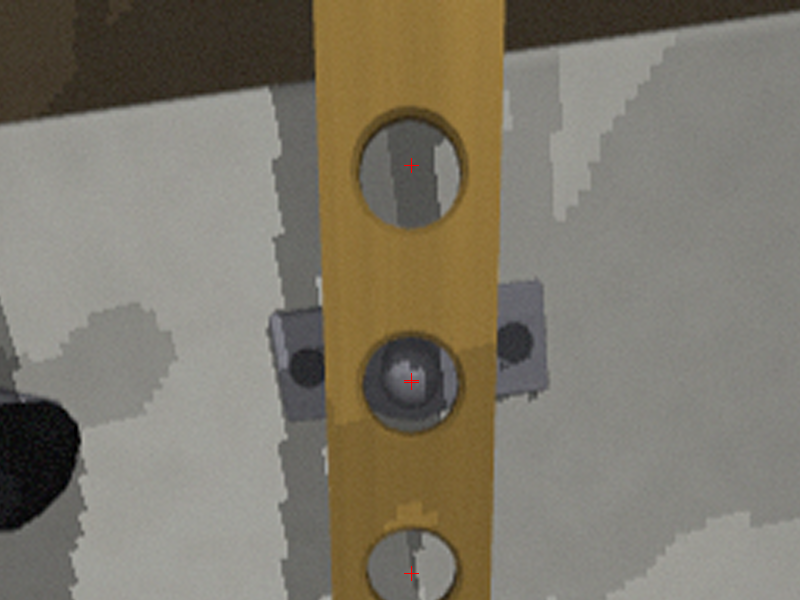

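The peg tip at (408,382) sits centred in hole 3 (centre ~(412,383)). I'll lower it now.

Request:
{"name": "play_rows", "arguments": {
  "commands": [
    [-0.5,0,3,0,1,0],
    [0,0,3.5,0,0.9,0],
    [-0.5,0,3.5,0,0.9,0],
    [0,0,3.5,0,0.9,0],
    [-0.5,0,3.5,0,0.9,0]
  ]
}}

```text
time: 11.88
tool_pos: [0.5991, -0.0254, 0.2194]
tool_rot: [0.04, 0.064, 0.997, -0.002]
contact_force: [-0.8, -0.2, -1.0]
gripper_width: 0.244
grasp_force: 58.8
```

Request:
{"name": "play_rows", "arguments": {
  "commands": [
    [-0.5,0,3,0,0.9,0],
    [0,0,3.5,0,1,0],
    [-0.5,0,3.5,0,0.9,0],
    [-0.5,0,3.5,0,0.9,0],
    [0,0,2.5,0,0.7,0]
  ]
}}

```text
time: 12.3
tool_pos: [0.6014, -0.0258, 0.2033]
tool_rot: [0.002, 0.064, 0.998, 0.0]
contact_force: [1.2, -0.7, 0.1]
gripper_width: 0.249
grasp_force: 58.8
```

Request:
{"name": "play_rows", "arguments": {
  "commands": [
    [0,0,0,0,0,0],
    [0,0,0,0,0,0],
    [0,0,0,0,0,0]
  ]
}}

```text
time: 12.55
tool_pos: [0.6013, -0.0257, 0.2041]
tool_rot: [0.003, 0.064, 0.998, -0.0]
contact_force: [-0.6, 0.2, -0.5]
gripper_width: 0.242
grasp_force: 58.8
```

Request:
{"name": "play_rows", "arguments": {
  "commands": [
    [0,0,1.5,0,0.3,0],
    [0,0,0,0,0,0],
    [0,0,0,0,0,0]
  ]
}}

```text
time: 12.8
tool_pos: [0.6015, -0.0257, 0.2028]
tool_rot: [0.0, 0.064, 0.998, 0.0]
contact_force: [-1.1, 0.9, -0.9]
gripper_width: 0.248
grasp_force: 58.8
```

Request:
{"name": "play_rows", "arguments": {
  "commands": [
    [0,0,0,0,0,0],
    [0,0,0,0,0,0],
    [0,0,0,0,0,0],
    [0,0,0,0,0,0],
    [0,0,0,0,0,0]
  ],
  "hand": 55
}}

```text
time: 13.22
tool_pos: [0.6014, -0.0257, 0.2025]
tool_rot: [0.0, 0.064, 0.998, 0.0]
contact_force: [-0.1, 0.3, -0.6]
gripper_width: 0.648
grasp_force: 0.0
```

Request:
{"name": "play_rows", "arguments": {
  "commands": [
    [0,0,-15,0,0,0],
    [0,0,-25,0,0,0],
    [0,0,-25,0,0,0],
    [0,0,-25,0,0,0],
    [0,0,-25,0,0,0]
  ]
}}

```text
time: 13.63
tool_pos: [0.6012, -0.0257, 0.3185]
tool_rot: [-0.0, 0.064, 0.998, 0.0]
contact_force: [0.3, 0.7, -0.7]
gripper_width: 0.647
grasp_force: 0.0
```

Request:
{"name": "play_rows", "arguments": {
  "commands": [
    [-35,0,0,0,0,0],
    [-35,0,0,0,0,0],
    [0,0,0,0,0,0],
    [0,0,0,0,0,0],
    [0,0,0,0,0,0]
  ]
}}

```text
time: 14.05
tool_pos: [0.6704, -0.0346, 0.3168]
tool_rot: [-0.001, 0.064, 0.998, 0.0]
contact_force: [-0.5, 0.2, 0.7]
gripper_width: 0.644
grasp_force: 0.0
```

```bash
python3 - <<'E'
from k import *; from h import *
from plant import imaging
p,R,s=now(); b=bearing(TH)[1]; print(p,s["time"],s["contact_force"])
f=imaging.grab_frame("wrist"); np.savez("wrist5.npz",**f,p=p,M=R.as_matrix())
f=wristcam("wrist5"); im=cv2.resize(f["image"][:,:,::-1],(800,600),interpolation=cv2.INTER_CUBIC)
A=Ro.from_euler("z",b); P=np.r_[piv(TH),.181]
for X in [[*PEG,.196]]+[P+A.apply([d,0,.003]) for d in (.085,.115,.145,.175)]+[P+A.apply([.212,0,.033])]:
    q=proj(f,X)*800/512; print(q.round()); cv2.drawMarker(im,tuple(int(i) for i in q),(0,0,255),cv2.MARKER_CROSS,14,1)
cv2.imwrite("pics/wrist5.png",im)
E
```

```text
[ 0.67040722 -0.0346409   0.3167921 ] 14.05 [-0.51010518  0.15669213  0.72014225]
[406.  21.]
[ 406. -124.]
[406. -45.]
[406.  27.]
[406.  94.]
[406. 172.]
```

View pics/wrist5.png

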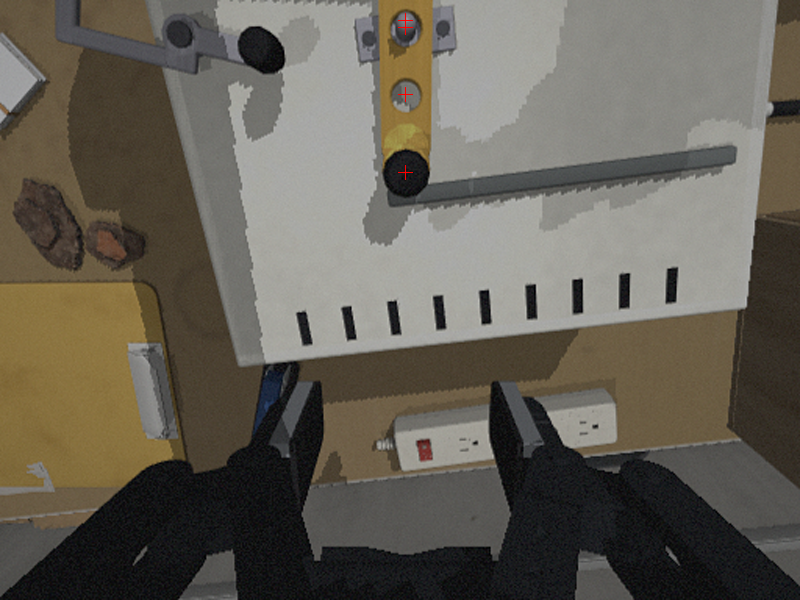

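The peg stands through the second hole from the knob at (405,25). The knob is at its flat-pose mark (406,172), and the latch is still swung clear at (262,50). The gripper touches nothing, so I'm handing in.

```bash
python3 -c "
from plant import manip; print(manip.job_done())"
```

```text
the job is handed in; nothing more can be done
None
```

I swung the latch well clear of the stud, opened the door to about 0.49 rad, and lowered the stay arm's third hole flat over the peg; the job was handed in at about 14 s with the robot touching nothing.

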